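# Lower the lid of a radio shield box without a bang

### The arm

A 7-joint arm with a two-finger parallel gripper is mounted at the origin on the work surface. World frame = base frame: x ahead of the robot, y to its left, z up, the work surface at z = 0. Lengths are in m, angles in rad, forces in N, time in s.
With the tool pointing down it reaches from about 0.425 to 0.95 m from the base axis. Payload 16.7 kg.
Tool frame: the origin (TCP) lies midway between the tips of the shut fingers; the grasp point (between the pads) lies behind it (arm.grip_depth is the z of the grasp point in the tool frame, in m); z points along the fingers, y is the line along which they close (so a half turn about z gives the same grasp; the last joint's range is limited). The gripper opens to 94 mm and grips with 3 to 60 N. Pads are 16 mm wide; open, the fingers measure 119 mm over their backs; the gripper's body (75 mm by 177 mm) begins 78 mm behind the grasp point.
Start: joints at [-0.149, 0.426, 0.074, 1.606, -0.034, 1.111, -0.067], TCP at [0.675, -0, 0.205] pointing down, gripper open.
Joint ranges: [-2.85, 2.85], [-0.5, 2.14], [-1.23, 1.37], [0.21, 2.46], [-1.02, 4.16], [0.16, 2.05], [-2.73, 2.73]. Speed limits (rad/s): [1.89, 1.89, 2.39, 2.39, 3.01, 3.01, 3.01].

### API

Orientations are given as a rotation vector (axis times angle).
In Python, from rig import sensors, vision, job, arm gives the robot as it stands.
- The arm moves only by the tool arm_command, never from a script. Its argument "moves" is a list of rows, each a list of 3 entries, a list of its own where there are three numbers: the shift along the tool's x, y, z in cm, then the turn about the tool's z in degrees, then the finger opening in cm, from 0 to 9.4. A call has 1 to 12 rows; each row shifts and turns the commanded pose from where the row before left it, along the tool's axes as they then stand; what a row does not reach is not made up. A row lasts 1/8 s, in which the tool goes at most 62.5 mm and 10.7 degrees, less where a joint would pass 70% of its speed; a pose out of reach is approached as far as the arm can. A call with a gripper value outside its range is refused whole. The fingers move at their own pace and stop on an object; "grip_force" is the grip in N (left out, the last holds). Time passes only in rows, so rows that do not move let the fingers close. It gives the time, the measured TCP pose, the force, the opening and the grip force at its end, in the units of the state.
- sensors.read_state(): the state, without advancing time (a new reading comes with each control period).
- vision.snapshot(name): name is "scene" or "side" or "wrist"; returns a dict with "image" (480x640x3 uint8, red, green, blue), "vfov" (degrees; the focal length in pixels is half the picture's height over the tangent of half this angle, whatever the lens; pixels are square), "cx", "cy" (the principal point, pixels), "T" (4x4, takes a point from camera to world coordinates). Camera axes: x right, y up, looking along -z (the intrinsics and any distortion apply to the point x, -y, -z); pixel columns grow to the right and rows downward; lengths in m; the calibration is good to about 2 mm. A picture is of the moment at which its call begins. There is no depth.
- job.job_done(): hands the job in; it is judged then, once.
The state is a dict: "time_s": time; "qpos": joint angles; "dq": joint speeds; "effort": joint torques, N m; "ee_pos": TCP position; "tool_rot": TCP orientation; "wrist_force": force on the tool from outside, world axes, zero at the start; "moment": the same for the moment, N m; "opening": finger opening in m; "finger_force": force on a finger pad.
Only numpy, scipy, OpenCV 4.12 (cv2) and the standard library are available. Lean on these libraries where they do the work, as an engineer would, in place of code of your own. Each camera call takes 0.05 s, during which the arm holds its last target. There are 200 camera calls.

### The job

The lid of the metal shield box stands open: tip it over from behind, catch it from underneath on your fingers as it starts to fall, and lower it gently all the way shut without letting it drop or bang. Then take your fingers clear. Only push and bear the lid lightly, never grip it, and leave the radio module inside the box and the three small things lying around the box where they are.

Things in the scene. Friction and masses are not known exactly. Their poses are not given: they have to be found in the camera images.
- shield_box: Open aluminium tub, fixed to the bench: 170 deep (its x) by 240 wide (its y), rim 85 mm above the bench, walls 5 mm. Origin under its centre on the bench; its +x points to the hinged back, its -x to the front, over which the lid closes. The front looks to the robot's right (-y, turned up to 0.3 rad towards the robot or 0.5 rad away from it). Coax sockets stick out 18 mm from both side walls.
- lid (a joint): Hinge angle of the lid, rad: 0 = shut, flat on the rim; 1.57 = upright; 1.85 = leaning back on its stop. Friction (about 0.09 N m) holds it near upright until it is tipped 11 to 16 degrees past it (about 1.38 to 1.29 rad, a light lid later); beyond that it starts slowly, then falls shut with a bang within about 2 s, swinging at 1.5 to 2.3 rad/s near the end. It must be slower than 1.2 rad/s (0.25 m/s at the lip) in the last 20 degrees.
- lid_panel: The lid: aluminium plate 172 by 244 by 10 mm, 0.45 to 0.7 kg, with a thin pull lip 110 mm wide and 4 mm thick in the middle of its free edge. Origin on the hinge axis at mid width; its own -x runs to the free edge, +z is the outer face (up when shut, to the back when upright). Plate spans 6 to 178 mm from the axis, the lip goes on to 208 mm; the underside of both is in the plane z = 0.
- lip_edge (a point): Middle of the lip's free edge, on the underside, 208 mm from the hinge axis. When shut it is 86 mm above the bench and 33 mm in front of the tub's front wall, so fingers can bear it from below in front of the tub until it is fully shut.
- hinge_line (a point): Middle of the hinge axis: 90 mm behind the tub's centre, 86 mm above the bench. The axis runs along the tub's y.
- radio_module: Flat steel radio module, 56 by 80 by 18 mm, 0.16 kg, loose on the floor of the tub. Origin at the centre of its underside. Not to be moved.
- attenuator: Dark finned cylinder, 32 mm in diameter, 62 high, 0.14 kg, loose, standing on the bench 90 mm or more behind the hinged back. Origin under its centre. Not to be moved.
- adapter: Bright coax adapter, 21 mm in diameter, 42 high, 0.07 kg, loose, standing on the bench 90 mm or more behind the hinged back. Origin under its centre. Not to be moved.
- screwdriver: Screwdriver, 170 mm long, loose, lying on the bench along the side wall away from the robot. Not to be moved.

How it is judged:
By the outcome, as a careful person would: the job done as asked, in the order asked, and still so for the second after the job is handed in, with the robot touching nothing.
It also fails if it takes over 45 s, if anything falls off the work surface, if the arm or the gripper's body presses on something with over 40 N, if the wrist force passes 120 N, or if a joint passes its speed limit or range.

## Working session

There is one attempt and no reset: what is moved stays moved. The work goes in short steps, Python scripts to look and compute and a tool call to move; the robot and the scene stay as the last step left them, time stands still between calls to the robot, and variables do not carry over. Pictures are saved under pics/ and viewed, at most 10 in all, crops included, and the job is handed in when it is done.

Besides the shell and the picture viewer there is one more tool, called after "Emit:" by a JSON object that holds its "op" and its "data", one argument or row to a line. arm_command: Moves the arm, as the interface text tells. Its arguments: {"type":"object","properties":{"moves":{"type":"array","items":{"type":"array"}},"grip_force":{"type":"number"}},"required":["moves"]}

```bash
mkdir -p pics; ls; python3 - <<'E'
from rig import sensors, vision, job, arm
import cv2,numpy as np
s=sensors.read_state(); print(s); print(arm.grip_depth,[a for a in dir(arm) if a[0]!='_'])
for n in("scene","side"):
    d=vision.snapshot(n); cv2.imwrite(f"pics/{n}0.png",d["image"][...,::-1]); print(n,{k:(v if k!="image" else 0) for k,v in d.items()})
E
```

```text
pics
{'time_s': 0.0, 'qpos': array([-0.14950526,  0.42669499,  0.07382843,  1.60660257, -0.03411412,
        1.11081019, -0.06711156]), 'dq': array([-0.00124386,  0.00031017, -0.00116911,  0.00066253,  0.00048308,
       -0.00180783,  0.00068363]), 'effort': array([-4.09355038e-03, -9.35844111e+01,  3.66462663e+00, -4.54201269e+01,
       -4.89189907e-02,  2.02478352e-02, -6.48899413e-05]), 'ee_pos': array([ 6.74559713e-01, -8.49377507e-06,  2.04801591e-01]), 'tool_rot': array([-2.22087419e+00, -2.22082167e+00,  1.46910395e-03]), 'wrist_force': array([0.8524634 , 0.0930526 , 0.50613435]), 'moment': array([ 0.00152779, -0.03391216,  0.03168358]), 'finger_force': 0.0, 'opening': 0.09398469493839252}
-0.0188 ['IKError', 'grip_depth']
scene {'image': 0, 'vfov': 51.365323178248275, 'cx': 318.8042007167259, 'cy': 232.99140154248454, 'T': array([[-0.36983641, -0.78510027,  0.49682853,  1.04810484],
       [ 0.92907935, -0.30922562,  0.20295583,  0.2663619 ],
       [-0.00570857,  0.53665359,  0.84378335,  0.82501626],
       [ 0.        ,  0.        ,  0.        ,  1.        ]])}
side {'image': 0, 'vfov': 47.88246483348643, 'cx': 324.69200259519795, 'cy': 234.52070136052305, 'T': array([[-0.6931052 ,  0.52399595, -0.49500851,  0.196059  ],
       [-0.72080346, -0.49724563,  0.48289663,  0.47682925],
       [ 0.00689506,  0.69150201,  0.72234162,  0.68248839],
       [ 0.        ,  0.        ,  0.        ,  1.        ]])}
```

View pics/scene0.png

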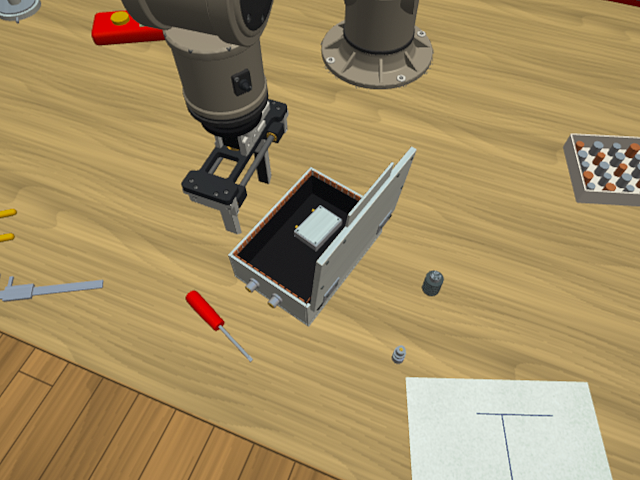

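View pics/side0.png

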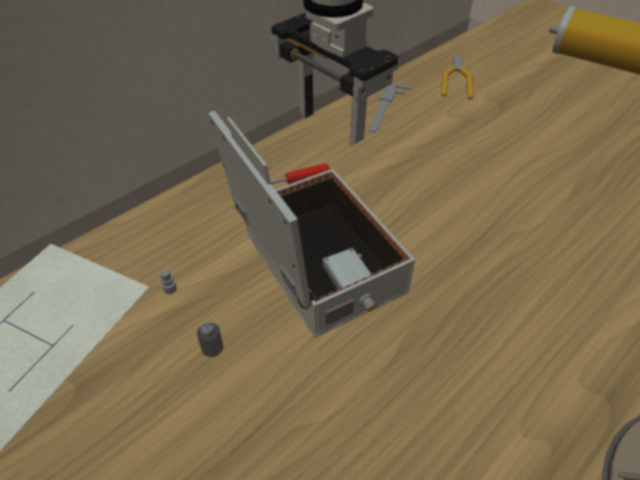

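Scene view: the box front rim corners are near (310,171) and (231,256), and the back far corner near (308,308). Side view: front corners (412,262) and (333,172), back near-side corner (314,306). The lid leans back, with the attenuator at (433,284) and the adapter at (399,355) in the scene view.

```bash
cat > h.py <<'E'
import numpy as np
from rig import sensors, vision
from scipy.optimize import least_squares
from scipy.spatial.transform import Rotation as R
CAM={}
def cam(n):
    if n not in CAM: CAM[n]=vision.snapshot(n)
    return CAM[n]
def f(d): return 240/np.tan(np.radians(d["vfov"])/2)
def proj(n,p):
    d=cam(n); T=d["T"]; c=T[:3,:3].T@(np.asarray(p)-T[:3,3]); return np.array([d["cx"]+f(d)*c[0]/-c[2], d["cy"]-f(d)*c[1]/-c[2]])
def onz(n,uv,z):
    d=cam(n); T=d["T"]; r=T[:3,:3]@np.array([(uv[0]-d["cx"])/f(d),-(uv[1]-d["cy"])/f(d),-1]); return T[:3,3]+r*(z-T[2,3])/r[2]
def box2w(b,p): # b=x,y,yaw
    c,s=np.cos(b[2]),np.sin(b[2]); return np.array([b[0]+c*p[0]-s*p[1],b[1]+s*p[0]+c*p[1],p[2]])
def lidp(th,r,y,z=0): # lid point at distance r from hinge, offset z on outer face
    return (0.09-r*np.cos(th)+z*np.sin(th), y, 0.086+r*np.sin(th)+z*np.cos(th))
E
python3 - <<'E'
from h import *
obs=[("scene",(310,170),1),("scene",(230,256),2),("side",(412,262),1),("side",(333,171),2),("side",(317,333),3),("scene",(308,324),4)]
# robot side sign: box +x ~ +y world => yaw~pi/2, box +y -> world -x (robot side)
P={1:(-.085,.12,.085),2:(-.085,-.12,.085),3:(.085,.12,0),4:(.085,-.12,0)}
for n,uv,k in obs: print(n,k,onz(n,uv,P[k][2]).round(4))
# lid: outer-top plate corners
lo=[("scene",(413,148),.122,.178,.01),("scene",(316,262),-.122,.178,.01),("side",(212,114),-.122,.178,.0100),("side",(296,218),.122,.178,.01)]
def res(v):
    r=[proj(n,box2w(v,P[k]))-uv for n,uv,k in obs]+[proj(n,box2w(v,lidp(v[3],r_,y,z)))-uv for n,uv,y,r_,z in lo]
    return np.concatenate(r)
s=least_squares(res,[.65,.15,1.57,1.8],loss="soft_l1"); print(s.x,s.fun.reshape(-1,2).round(1))
for nm,sc,sd,z in(("att",(433,284),(209,340),.031),("ada",(399,355),(168,283),.021),("sd tip",(250,360),None,.01),("sd handle",(190,294),None,.015)):
    print(nm,onz("scene",sc,z).round(3), onz("side",sd,z).round(3) if sd else "")
b=s.x
for nm,p in(("hinge",(.09,0,.086)),("front",(-.085,0,.085)),("lipshut",lidp(0,.208,0)),("lipup",lidp(1.57,.208,0)),("lipnow",lidp(b[3],.208,0)),):print(nm,box2w(b,p).round(4))
E
```

```text
scene 1 [0.486 0.02  0.085]
scene 2 [ 0.7113 -0.0356  0.085 ]
side 1 [0.4776 0.0234 0.085 ]
side 2 [ 0.705  -0.0381  0.085 ]
side 3 [0.5254 0.1695 0.    ]
scene 4 [0.7452 0.1203 0.    ]
[0.61492042 0.07037325 1.32537677 1.61280678] [[ 0.2 -3.5]
 [-2.8 -1.3]
 [ 2.6 -2.3]
 [-1.  -2.3]
 [-3.3  7.6]
 [ 0.3  4.1]
 [-0.8 -2. ]
 [ 0.6 -0.1]
 [ 0.4 -3.6]
 [-1.1  1.2]]
att [0.606 0.303 0.031] [0.607 0.301 0.031]
ada [0.748 0.284 0.021] [0.742 0.284 0.021]
sd tip [0.843 0.056 0.01 ] 
sd handle [ 0.776 -0.095  0.015] 
hinge [0.6368 0.1577 0.086 ]
front [ 0.5943 -0.0121  0.085 ]
lipshut [ 0.5863 -0.0441  0.086 ]
lipup [0.6367 0.1575 0.294 ]
lipnow [0.6389 0.1662 0.2938]
```

```bash
cat >> h.py <<'E'
def overlay(n,b,th,roi,out,extra=(),scale=3):
    import cv2
    im=cam(n)["image"][...,::-1].copy(); x0,y0,w,h=roi
    im=cv2.resize(im[y0:y0+h,x0:x0+w],None,fx=scale,fy=scale,interpolation=cv2.INTER_CUBIC)
    def pl(ps,c):
        q=np.array([(proj(n,box2w(b,p))-(x0,y0)+.5)*scale for p in ps]); cv2.polylines(im,[q.round().astype(int).reshape(-1,1,2)],True,c,1)
    pl([(sx*.085,sy*.12,.085) for sx,sy in((-1,-1),(-1,1),(1,1),(1,-1))],(0,255,0))
    pl([(sx*.085,sy*.12,0) for sx,sy in((-1,-1),(-1,1),(1,1),(1,-1))],(0,255,255))
    for z in(0,.01): pl([lidp(th,r,y,z) for r,y in((.006,-.122),(.178,-.122),(.178,.122),(.006,.122))],(0,0,255) if z==0 else (255,0,0))
    pl([lidp(th,r,y,0) for r,y in((.178,-.055),(.208,-.055),(.208,.055),(.178,.055))],(255,0,255))
    cv2.imwrite(out,im)
    return im
E
python3 - <<'E'
from h import *; import cv2
b=[.6149,.0704,1.3254]
a=overlay("scene",b,1.613,(210,135,220,200),"pics/a.png",scale=2.0)
c=overlay("side",b,1.613,(195,100,225,245),"pics/c.png",scale=2.0)
H=max(a.shape[0],c.shape[0]); P=lambda i:np.vstack([i,np.zeros((H-i.shape[0],i.shape[1],3),np.uint8)])
o=np.hstack([P(a),P(c)]);o=o[:, :]; s=min(1,800/o.shape[1]); cv2.imwrite("pics/ov1.png",cv2.resize(o,None,fx=s,fy=s,interpolation=cv2.INTER_AREA)); print(o.shape)
E
```

```text
(490, 890, 3)
```

View pics/ov1.png

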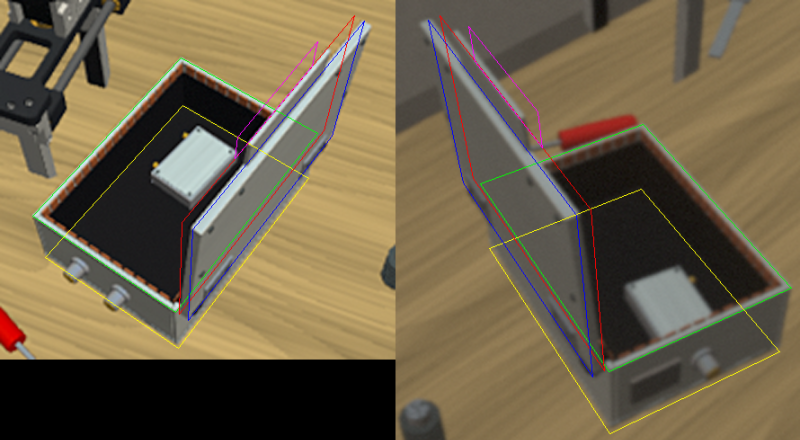

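The overlay fits the tub; the real lip sits about 10 crop px further back than modelled (scene lip ends (329,50), (248,147); side (457,31), (523,122)), so the lid leans further back. Refitting with the lip.

```bash
python3 - <<'E'
from h import *
k=2*800/890
sc=lambda x,y:(210+x/k,135+y/k); sd=lambda x,y:(195+(x-395.5)/k,100+y/k)
P={1:(-.085,.12,.085),2:(-.085,-.12,.085),3:(.085,.12,0),4:(.085,-.12,0)}
obs=[("scene",sc(182,61),P[1]),("scene",sc(34,215),P[2]),("side",sd(790,288),P[1]),("side",sd(643,125),P[2]),("side",sd(610,425),P[3]),("scene",sc(178,346),P[4])]
lo=[("scene",sc(329,50),.055,.208,.002),("scene",sc(248,147),-.055,.208,.002),("side",sd(457,31),-.055,.208,.002),("side",sd(523,122),.055,.208,.002),
("scene",sc(368,27),.122,.178,.01),("side",sd(424,24),-.122,.178,.01),("scene",sc(193,230),-.122,.178,.005)]
def res(v): return np.concatenate([proj(n,box2w(v,p))-uv for n,uv,p in obs]+[proj(n,box2w(v,lidp(v[3],r_,y,z)))-uv for n,uv,y,r_,z in lo])
s=least_squares(res,[.65,.15,1.57,1.8],loss="soft_l1"); b=s.x; print(b,s.fun.reshape(-1,2).round(1).tolist())
for nm,p in(("hinge",(.09,0,.086)),("lipshut",lidp(0,.208,0)),("lipnow",lidp(b[3],.208,0))):print(nm,box2w(b,p).round(4))
E
```

```text
[0.61425381 0.07074097 1.3217435  1.65190899] [[-0.4, -2.6], [-1.4, -0.4], [0.3, 0.1], [-0.3, -0.6], [-0.8, 4.6], [-0.7, 0.3], [-0.7, -1.6], [-0.1, -2.6], [-1.3, -0.5], [-0.5, -2.7], [1.9, -1.6], [-2.9, -1.0], [0.5, -0.4]]
hinge [0.6364 0.158  0.086 ]
lipshut [ 0.5852 -0.0436  0.086 ]
lipnow [0.6406 0.1743 0.2933]
```

Emit:
{"op": "arm_command", "data": {
  "moves": [
    [[0, 0, -5], 7.1, 6],
    [[0, 0, -5], 7.1, 6],
    [[0, -2.5, -4.5], 0, 6],
    [[5, -2.5, 0], 0, 6],
    [[5.5, -2.6, 0], 0, 6],
    [[5.4, 0, 0], 0, 6],
    [[5, 0, 0], 0, 6],
    [[0, 0, 0], 0, 6],
    [[0, 0, 0], 0, 6]
  ]
}}

```text
time_s: 1.52
ee_pos: [0.6526, 0.2208, 0.3502]
tool_rot: [2.479, 1.929, -0.001]
wrist_force: [-0.3, -0.1, 0.7]
opening: 0.0598
finger_force: 0.0
```

Emit:
{"op": "arm_command", "data": {
  "moves": [
    [[0, 0, 4], 0, 6],
    [[0, 0, 3.5], 0, 6],
    [[0, 0, 0], 0, 6]
  ]
}}

```text
time_s: 1.9
ee_pos: [0.6516, 0.2193, 0.2736]
tool_rot: [-2.48, -1.927, 0.006]
wrist_force: [0.3, 0.4, -0.0]
opening: 0.0599
finger_force: 0.0
```

```bash
cat > look.py <<'E'
import sys,cv2
from h import *
out=sys.argv[1]
a=cam("side")["image"][70:360,120:420,::-1]; c=cam("scene")["image"][60:350,200:500,::-1]
cv2.imwrite(out,cv2.resize(np.hstack([a,c]),None,fx=1.33,fy=1.33,interpolation=cv2.INTER_CUBIC))
E
python3 look.py pics/l1.png
```

```text
(no output)
```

View pics/l1.png

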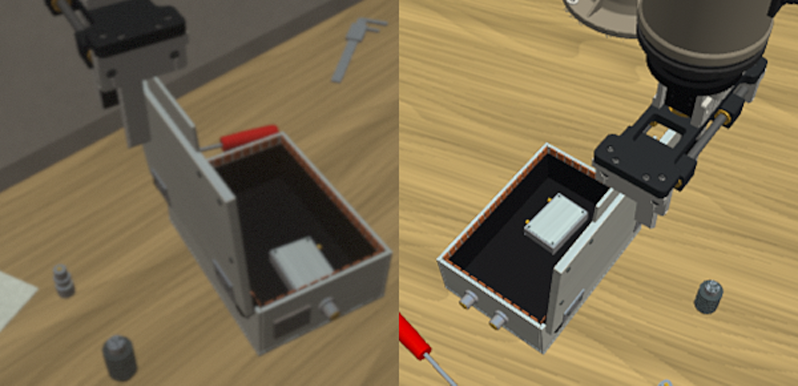

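Emit:
{"op": "arm_command", "data": {
  "moves": [
    [[-3, 0, 0], 0, 6],
    [[-1, 0, 0], 0, 6],
    [[-1, 0, 0], 0, 6],
    [[-1, 0, 0], 0, 6],
    [[-1, 0, 0], 0, 6],
    [[-0.6, 0, 0], 0, 6],
    [[0, 0, 0], 0, 6]
  ]
}}

```text
time_s: 2.88
ee_pos: [0.6338, 0.147, 0.2754]
tool_rot: [2.48, 1.929, -0.001]
wrist_force: [0.1, 0.5, -0.2]
opening: 0.0601
finger_force: 0.0
```

```bash
cat > ang.py <<'E'
from h import *
b=[.6143,.0707,1.3217]
s=sensors.read_state(); p=s["ee_pos"]; d=p[:2]-b[:2]; c,sn=np.cos(b[2]),np.sin(b[2])
w=s["wrist_force"]; print("t",s["time_s"],"bx",round(d[0]*c+d[1]*sn,4),"by",round(-d[0]*sn+d[1]*c,4),"z",p[2].round(4),"F bx/by/z",(w[0]*c+w[1]*sn).round(2),(-w[0]*sn+w[1]*c).round(2),w[2].round(2))
E
python3 ang.py; python3 look.py pics/l2.png
```

```text
t 2.875 bx 0.0787 by -0.0001 z 0.2754 F bx/by/z 0.55 0.06 -0.18
```

View pics/l2.png

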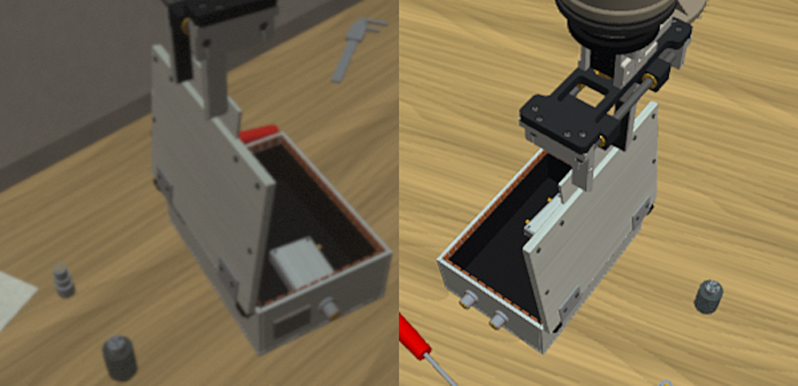

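Both fingers are behind the lip (side (215,100), scene (585,175)) and the lid has been tipped a little past upright. I'll add an edge-based measurement of the lid angle.

```bash
cat >> ang.py <<'E'
import cv2
def th_est(n,lo=-.05,hi=1.75):
    g=cv2.GaussianBlur(cv2.cvtColor(cam(n)["image"],cv2.COLOR_RGB2GRAY),(0,0),1.2).astype(np.float32)
    gx=cv2.Sobel(g,cv2.CV_32F,1,0)/8; gy=cv2.Sobel(g,cv2.CV_32F,0,1)/8
    def line(P,Q):
        p=proj(n,box2w(b,P)); q=proj(n,box2w(b,Q)); t=(q-p)/np.linalg.norm(q-p)
        m=np.linspace(p,q,80).astype(np.float32)
        s=lambda G:cv2.remap(G,m[:,:1].copy(),m[:,1:].copy(),cv2.INTER_LINEAR).ravel()
        return np.minimum(np.abs(-t[1]*s(gx)+t[0]*s(gy)),25).mean()
    ts=np.arange(lo,hi,.01); sg=1 if n=="side" else -1
    S=[sum(line(lidp(t,.02,y,z),lidp(t,.176,y,z)) for y in(-.122,.122) for z in(0,.01))+sum(line(lidp(t,.178,sg*.06,z),lidp(t,.178,sg*.12,z))+line(lidp(t,.178,-sg*.06,z),lidp(t,.178,-sg*.12,z)) for z in(0,.01)) for t in ts]
    S=np.convolve(S,[.25,.5,.25],"same"); i=np.argsort(S)[::-1]; top=[i[0]]
    for j in i:
        if all(abs(j-k)>8 for k in top): top.append(j)
        if len(top)==3: break
    return [(round(ts[k],2),round(float(S[k]),1)) for k in top]
for n in("scene","side"): print(n,th_est(n))
E
python3 ang.py
```

```text
t 2.975 bx 0.0795 by 0.0 z 0.2754 F bx/by/z -0.5 0.02 -0.22
scene [(np.float64(1.44), 91.2), (np.float64(-0.02), 64.2), (np.float64(1.03), 63.8)]
side [(np.float64(1.43), 64.9), (np.float64(1.18), 37.6), (np.float64(-0.04), 36.5)]
```

Emit:
{"op": "arm_command", "data": {
  "moves": [
    [[-0.7, 0, 0], 0, 6],
    [[-0.7, 0, 0], 0, 6],
    [[0, 0, 0], 0, 6]
  ]
}}

```text
time_s: 3.45
ee_pos: [0.6305, 0.133, 0.2756]
tool_rot: [2.48, 1.928, -0.0]
wrist_force: [0.3, -0.2, 0.3]
opening: 0.0599
finger_force: 0.0
```

```bash
python3 ang.py
```

```text
t 3.45 bx 0.0643 by -0.0003 z 0.2756 F bx/by/z -0.13 -0.34 0.29
scene [(np.float64(1.37), 104.3), (np.float64(1.03), 70.6), (np.float64(-0.02), 61.3)]
side [(np.float64(1.36), 66.7), (np.float64(1.18), 47.0), (np.float64(-0.04), 34.6)]
```

Emit:
{"op": "arm_command", "data": {
  "moves": [
    [[-0.5, 0, 0], 0, 6],
    [[0, 0, 0], 0, 6]
  ]
}}

```text
time_s: 3.8
ee_pos: [0.6293, 0.1286, 0.2755]
tool_rot: [2.479, 1.929, -0.0]
wrist_force: [-0.1, 0.5, 0.9]
opening: 0.0598
finger_force: 0.0
```

```bash
python3 ang.py
```

```text
t 3.8 bx 0.0598 by -0.0002 z 0.2755 F bx/by/z 0.43 0.19 0.94
scene [(np.float64(1.35), 102.3), (np.float64(1.03), 73.0), (np.float64(-0.02), 60.2)]
side [(np.float64(1.34), 65.7), (np.float64(1.18), 45.8), (np.float64(-0.04), 34.0)]
```

Emit:
{"op": "arm_command", "data": {
  "moves": [
    [[-0.5, 0, 0], 0, 6],
    [[0, 0, 0], 0, 6]
  ]
}}

```text
time_s: 4.15
ee_pos: [0.628, 0.1238, 0.2755]
tool_rot: [2.479, 1.929, -0.0]
wrist_force: [-0.2, 0.3, 0.1]
opening: 0.0601
finger_force: 0.0
```

```bash
python3 ang.py
```

```text
t 4.15 bx 0.0548 by -0.0002 z 0.2755 F bx/by/z 0.26 0.25 0.15
scene [(np.float64(1.32), 100.7), (np.float64(1.03), 65.0), (np.float64(-0.03), 59.2)]
side [(np.float64(1.3), 67.4), (np.float64(1.18), 44.7), (np.float64(-0.04), 33.2)]
```

Emit:
{"op": "arm_command", "data": {
  "moves": [
    [[-0.4, 0, 0], 0, 6],
    [[0, 0, 0], 0, 6]
  ]
}}

```text
time_s: 4.5
ee_pos: [0.627, 0.12, 0.2755]
tool_rot: [2.479, 1.929, -0.0]
wrist_force: [-0.2, 0.6, -0.2]
opening: 0.0599
finger_force: 0.0
```

```bash
python3 ang.py
```

```text
t 4.5 bx 0.0509 by -0.0002 z 0.2755 F bx/by/z 0.5 0.33 -0.17
scene [(np.float64(1.27), 98.7), (np.float64(1.03), 67.7), (np.float64(-0.03), 58.3)]
side [(np.float64(1.26), 63.8), (np.float64(1.13), 43.2), (np.float64(-0.04), 31.8)]
```

Emit:
{"op": "arm_command", "data": {
  "moves": [
    [[0, 0, -3], 0, 6],
    [[-5.5, 0, 0], 0, 6],
    [[-4.2, 0, 2], 0, 6],
    [[0, 0, 4], 0, 6]
  ]
}}

```text
time_s: 5.1
ee_pos: [0.6038, 0.0227, 0.2467]
tool_rot: [2.482, 1.922, 0.004]
wrist_force: [0.9, 1.6, -1.0]
opening: 0.0599
finger_force: 0.0
```

```bash
python3 ang.py
```

```text
t 5.1 bx -0.0492 by -0.0016 z 0.2467 F bx/by/z 1.78 -0.43 -1.0
scene [(np.float64(1.04), 96.0), (np.float64(1.13), 55.7), (np.float64(-0.03), 47.0)]
side [(np.float64(1.05), 49.1), (np.float64(0.02), 32.5), (np.float64(1.14), 24.6)]
```

Emit:
{"op": "arm_command", "data": {
  "moves": [
    [[0, 0, 4], 0, 6],
    [[0, 0, 0], 0, 6],
    [[0, 0, 0], 0, 6]
  ]
}}

```text
time_s: 5.58
ee_pos: [0.6038, 0.0267, 0.2071]
tool_rot: [2.478, 1.93, 0.001]
wrist_force: [-0.9, -2.4, -0.5]
opening: 0.0599
finger_force: 0.8
```

```bash
python3 ang.py; python3 look.py pics/l3.png
```

```text
t 5.575 bx -0.0452 by -0.0007 z 0.2071 F bx/by/z -2.57 0.28 -0.48
scene [(np.float64(0.92), 70.2), (np.float64(-0.03), 47.9), (np.float64(1.01), 47.5)]
side [(np.float64(0.92), 52.5), (np.float64(0.02), 28.8), (np.float64(1.01), 26.2)]
```

View pics/l3.png

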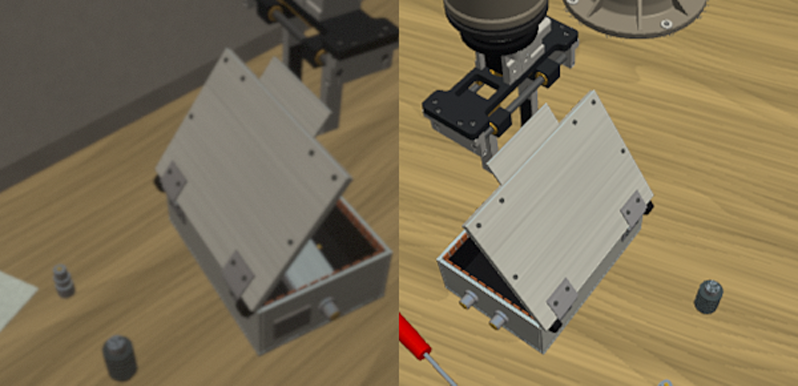

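The lid rests on both fingers at 0.92 rad with about 2.5 N (lip at side (300,95), scene (520,140)). Now I follow the arc down slowly.

Emit:
{"op": "arm_command", "data": {
  "moves": [
    [[-0.63, 0, 0.52], 0, 6],
    [[-0.61, 0, 0.54], 0, 6],
    [[-0.6, 0, 0.57], 0, 6],
    [[-0.57, 0, 0.59], 0, 6],
    [[-0.55, 0, 0.61], 0, 6],
    [[-0.53, 0, 0.64], 0, 6],
    [[-0.5, 0, 0.66], 0, 6],
    [[-0.47, 0, 0.68], 0, 6]
  ]
}}

```text
time_s: 6.78
ee_pos: [0.5922, -0.0183, 0.157]
tool_rot: [2.479, 1.928, -0.001]
wrist_force: [0.3, -8.0, 3.5]
opening: 0.0598
finger_force: 3.8
```

```bash
python3 ang.py
```

```text
t 6.775 bx -0.0917 by -0.0005 z 0.157 F bx/by/z -7.68 -2.27 3.54
scene [(np.float64(0.6), 106.0), (np.float64(0.51), 73.1), (np.float64(0.69), 69.0)]
side [(np.float64(0.6), 57.1), (np.float64(0.69), 36.3), (np.float64(0.51), 32.4)]
```

Emit:
{"op": "arm_command", "data": {
  "moves": [
    [[-0.5, 0, 0.69], 0, 6],
    [[-0.46, 0, 0.71], 0, 6],
    [[-0.42, 0, 0.73], 0, 6],
    [[-0.38, 0, 0.74], 0, 6],
    [[-0.34, 0, 0.76], 0, 6],
    [[-0.31, 0, 0.77], 0, 6]
  ]
}}

```text
time_s: 7.62
ee_pos: [0.5864, -0.0408, 0.1128]
tool_rot: [2.479, 1.929, -0.0]
wrist_force: [2.5, -5.0, -0.5]
opening: 0.0602
finger_force: 2.2
```

```bash
python3 ang.py
```

```text
t 7.625 bx -0.115 by -0.0004 z 0.1128 F bx/by/z -4.24 -3.67 -0.54
scene [(np.float64(0.39), 104.2), (np.float64(0.48), 81.8), (np.float64(0.3), 68.6)]
side [(np.float64(0.37), 55.2), (np.float64(0.46), 42.8), (np.float64(0.02), 27.5)]
```

Emit:
{"op": "arm_command", "data": {
  "moves": [
    [[-0.19, 0.05, 0.59], 0, 6],
    [[-0.17, 0.05, 0.59], 0, 6],
    [[-0.17, 0, 0.6], 0, 6],
    [[-0.15, 0, 0.6], 0, 6],
    [[-0.13, 0, 0.61], 0, 6]
  ]
}}

```text
time_s: 8.35
ee_pos: [0.5838, -0.0494, 0.0824]
tool_rot: [-2.479, -1.928, 0.004]
wrist_force: [-3.8, -7.4, 0.2]
opening: 0.06
finger_force: 4.3
```

```bash
python3 ang.py
```

```text
t 8.35 bx -0.1239 by -0.0001 z 0.0824 F bx/by/z -8.1 1.87 0.19
scene [(np.float64(0.24), 91.9), (np.float64(0.15), 57.7), (np.float64(0.33), 55.1)]
side [(np.float64(0.22), 51.4), (np.float64(0.31), 34.9), (np.float64(0.03), 30.9)]
```

Emit:
{"op": "arm_command", "data": {
  "moves": [
    [[-0.13, 0, 0.6], 0, 6],
    [[-0.11, -0.03, 0.6], 0, 6],
    [[-0.09, 0, 0.6], 0, 6],
    [[-0.07, 0, 0.6], 0, 6]
  ]
}}

```text
time_s: 8.95
ee_pos: [0.583, -0.0529, 0.0585]
tool_rot: [-2.479, -1.929, 0.003]
wrist_force: [-2.3, -6.4, -1.7]
opening: 0.06
finger_force: 3.4
```

```bash
python3 ang.py
```

```text
t 8.95 bx -0.1276 by -0.0001 z 0.0585 F bx/by/z -6.78 0.68 -1.68
scene [(np.float64(0.13), 84.1), (np.float64(0.04), 53.8), (np.float64(0.22), 43.9)]
side [(np.float64(0.1), 50.7), (np.float64(0.19), 32.7), (np.float64(0.01), 29.6)]
```

Emit:
{"op": "arm_command", "data": {
  "moves": [
    [[-0.04, 0, 0.5], 0, 6],
    [[-0.03, 0, 0.5], 0, 6],
    [[-0.02, 0, 0.5], 0, 6]
  ]
}}

```text
time_s: 9.43
ee_pos: [0.5827, -0.0538, 0.0435]
tool_rot: [-2.479, -1.929, 0.003]
wrist_force: [-3.1, -6.5, -1.4]
opening: 0.0596
finger_force: 3.6
```

```bash
python3 ang.py
```

```text
t 9.425 bx -0.1284 by -0.0 z 0.0435 F bx/by/z -7.08 1.36 -1.42
scene [(np.float64(0.05), 91.1), (np.float64(-0.04), 51.7), (np.float64(0.14), 46.8)]
side [(np.float64(0.03), 50.6), (np.float64(0.12), 36.3), (np.float64(0.75), 30.5)]
```

Emit:
{"op": "arm_command", "data": {
  "moves": [
    [[0, 0, 0.4], 0, 6],
    [[0, 0, 0.4], 0, 6],
    [[0, 0, 0.3], 0, 6],
    [[0, 0, 0.3], 0, 6],
    [[0, 0, 0], 0, 6]
  ]
}}

```text
time_s: 10.15
ee_pos: [0.5835, -0.0541, 0.03]
tool_rot: [2.48, 1.929, -0.002]
wrist_force: [-0.7, -8.4, 0.6]
opening: 0.0595
finger_force: 4.1
```

```bash
python3 ang.py; python3 look.py pics/l4.png
```

```text
t 10.15 bx -0.1285 by -0.0009 z 0.03 F bx/by/z -8.31 -1.4 0.58
scene [(np.float64(0.04), 91.5), (np.float64(0.13), 44.0), (np.float64(-0.05), 40.6)]
side [(np.float64(0.01), 52.1), (np.float64(0.1), 39.8), (np.float64(0.77), 32.4)]
```

View pics/l4.png

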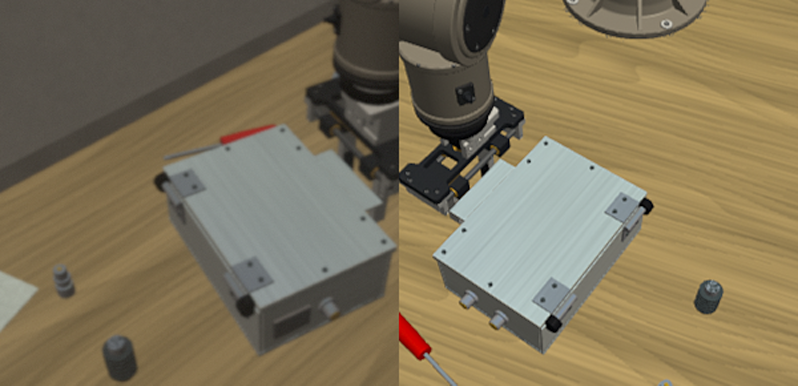

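Emit:
{"op": "arm_command", "data": {
  "moves": [
    [[0, 0, 0.4], 0, 6],
    [[0, 0, 0.3], 0, 6]
  ]
}}

```text
time_s: 10.6
ee_pos: [0.5835, -0.0541, 0.0232]
tool_rot: [2.48, 1.929, -0.001]
wrist_force: [-1.5, -8.7, 6.6]
opening: 0.06
finger_force: 4.4
```

```bash
python3 ang.py
```

```text
t 10.6 bx -0.1286 by -0.0009 z 0.0232 F bx/by/z -8.78 -0.68 6.57
scene [(np.float64(0.04), 92.6), (np.float64(0.13), 43.8), (np.float64(-0.05), 40.3)]
side [(np.float64(0.01), 53.3), (np.float64(0.1), 40.7), (np.float64(0.77), 39.8)]
```

The lid is down: unchanged with the fingers now pulling it 6 N downward. Now I withdraw.

Emit:
{"op": "arm_command", "data": {
  "moves": [
    [[-0.5, 0, 0], 0, 6],
    [[-2, 0, 0], 0, 6],
    [[-3, 0, 0], 0, 6],
    [[0, 0, -5], 0, 6],
    [[0, 0, -5], 0, 6],
    [[0, 0, -5], 0, 6],
    [[0, 0, 0], 0, 6],
    [[0, 0, 0], 0, 6]
  ]
}}

```text
time_s: 11.7
ee_pos: [0.5697, -0.107, 0.1729]
tool_rot: [-2.479, -1.929, 0.0]
wrist_force: [0.2, 0.9, -1.0]
opening: 0.0602
finger_force: 0.0
```

```bash
python3 ang.py; python3 look.py pics/l5.png
```

```text
t 11.7 bx -0.1832 by -0.0006 z 0.1729 F bx/by/z 0.9 0.04 -1.0
scene [(np.float64(0.01), 88.5), (np.float64(0.1), 57.7), (np.float64(0.19), 30.6)]
side [(np.float64(0.01), 47.9), (np.float64(0.1), 36.0), (np.float64(0.79), 18.9)]
```

View pics/l5.png

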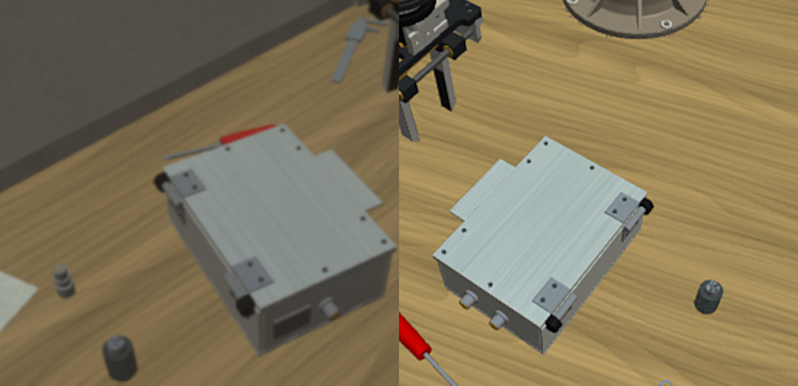

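The lid lies flat on the tub, the fingers are well clear, and the attenuator, adapter and screwdriver are where they were.

```bash
python3 -c "
from rig import job; print(job.job_done())"
```

```text
the job is handed in; nothing more can be done
None
```

I tipped the lid from behind, caught it and lowered it slowly until shut, then moved the fingers clear and handed the job in. Because the tool can only point straight down, the fingers bore the lid at the edge of its lip, not flat underneath. The three small things did not move; the radio module is now under the lid, and the arm never reached into the tub.

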